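# Dock the battery pack in the bench charger

### The arm

A 7-joint arm with a two-finger parallel gripper is mounted at the origin on a cart in front of the work surface, level with it; the furniture and walls round the work are solid. World frame = base frame: x ahead of the robot, y to its left, z up, the work surface at z = 0. Lengths are in m, angles in degrees, forces in N, time in s.
With the tool pointing down it reaches from about 0.425 to 0.875 m from the base axis. Payload 4.7 kg.
Tool frame: the origin (TCP) lies midway between the tips of the shut fingers; the grasp point (between the pads) lies 19 mm behind it (env.tcp_to_grasp is the distance from the TCP to the grasp point, in m); z points along the fingers, x is the direction in which the jaws open and shut, and the axes are right-handed (so a half turn about z gives the same grasp; the last joint's range is limited). The gripper opens to 87 mm and grips with 3 to 60 N. Pads are 19 mm wide; open, the fingers measure 117 mm over their backs; the gripper's body (75 mm by 190 mm) begins 51 mm behind the grasp point.
Start: joints at [71.052, 18.392, -4.016, 83.108, 1.295, 78.541, -3.26], TCP at [0.22, -0.612, 0.223] pointing down, gripper open.
Joint ranges: [-163.93, 163.93], [-17.29, 119.83], [-79.2, 71.16], [3.27, 140.29], [-89.18, 269.18], [5.43, 117.66], [-154.24, 154.24]. Speed limits (degrees/s): [147.25, 147.25, 180, 180, 180, 180, 180].

### API

Orientations are given as [roll, pitch, yaw] about the fixed x, y, z axes, in that order (R = Rz(yaw) Ry(pitch) Rx(roll)).
In Python, from cell import env, viewer gives the robot as it stands.
- The arm moves only by the shell command python3 -m pendant 'ROWS' [OPENING] [FORCE]. ROWS is JSON, a list of rows, each a list of 6 numbers: the shift along the tool's x, y, z each as a share of 0.1 m, from -1 to 1, then the turn, a rotation vector about the tool's x, y, z each as a share of 90 degrees, from -1 to 1. A call has exactly 8 rows; each row is the pose to reach, as a shift and turn from the pose commanded when the call began, along the tool's axes at that moment; what a row does not reach only later rows make up. A row lasts 1/8 s, in which the tool goes at most 62.5 mm and 10.7 degrees, less where a joint would pass 70% of its speed; a pose out of reach is approached as far as the arm can. A call with a number of a shift or a turn outside -1 to 1 is refused whole. A call with a gripper value outside its range is refused whole. OPENING is the finger opening in mm, from 0 to 87, set as the call begins (- or left out, the last holds). The fingers move at their own pace and stop on an object; FORCE is the grip in N (left out, the last holds). Time passes only in rows, so rows that repeat a pose let the fingers close, or fill a call up. It gives the time, the measured TCP pose, the force and the opening at its end, in the units of the state.
- env.get_obs(): the state, without advancing time (a new reading comes with each control period).
- viewer.read_camera(name): name is "side" or "top" or "wrist"; returns a dict with "frame" (400x640x3 uint8, red, green, blue), "fx", "fy", "cx", "cy" (pixels), "view" (4x4, takes a point from world to camera coordinates); the wrist camera has in their place "hand_eye" (4x4, takes a point from camera to tool coordinates, whose origin is the TCP and whose axes are the tool frame's). Camera axes: x right, y down, z forward; pixel columns grow to the right and rows downward; lengths in m; the calibration is good to about 2 mm. A picture is of the moment at which its call begins: read the wrist's pose just before it. There is no depth.
- env.sign_off(): hands the job in, once; it reports no verdict.
The state is a dict: "time_s": time; "qpos": joint angles; "joint_velocities": joint speeds; "effort": joint torques, N m; "tool_pos": TCP position; "tool_rot": TCP orientation; "force": force on the tool from outside, world axes, zero at the start; "wrist_torque": the same for the moment, N m; "grip_width": finger opening in m.
Only numpy, scipy, OpenCV 4.12 (cv2) and the standard library are available. Lean on these libraries where they do the work, as an engineer would, in place of code of your own. Each camera call takes 0.05 s, during which the arm holds its last target.

### The job

Put the battery pack on charge: slide the charger's dust shutter fully open, set the pack on the charger's bed with its plug towards the socket, and push it fully home until its plug is seated and the sprung keeper has dropped into the pocket in the pack's top. Leave the screwdriver, the marker and the bolt where they lie.

Things in the scene. Friction and masses are not known exactly. Their poses are not given: they have to be found in the camera images.
- dock: Grey bench charger, fixed. Origin: at bench height below the middle of its fascia (upright front face). x points into the socket (away from the robot), y left, z up; all points below are in this frame. Housing behind the fascia: 116 mm wide, 52 mm high, to x = 48 mm. The pack is home when its front face meets the fascia: pack origin at x = -36, y = 0, z = 10 mm, axes parallel to the dock's.
- bed (a point): Point on the charger's flat, slick aluminium bed (top 10 mm above the bench, 96 mm wide, x = -152 to 0 mm), at dock x = -106, y = 0 mm. It is where the pack's origin belongs when the pack is lowered on to the bed, plug towards the socket: nearer in, the plug would come down on the keeper's arm. From here the pack is pushed along x.
- cheeks (a point): Middle of the flared entry between the two black, slick guide cheeks, at dock x = -66, y = 0, z = 10 mm. The cheeks are 6 mm thick and reach 32 mm above the bench: 68 mm apart inside at this entry, narrowing to 49 mm at x = -30 mm, then straight to the fascia.
- socket (a point): Middle of the socket's window in the fascia, at dock x = 0, y = 0, 26 mm above the bench. The window is 33 mm wide and 18 mm high, narrowing to a hole 31 x 15 mm and 13 mm long, 8.5 mm behind the fascia.
- pack: Black battery pack, loose, 0.22 to 0.45 kg: block 72 mm long (x), 46 wide (y), 36 high (z). A grey block plug 26 wide, 12 high, 18 mm long stands out of the middle of its +x end (axis 16 mm above the underside, tip 22 x 9 mm). Origin: centre of the block's underside. In its top, 17.5 to 39 mm behind the +x end, is a pocket 20 mm wide, 7 mm deep for the keeper's nose.
- pack_front (a point): Middle of the pack's +x end face at the root of the plug, 16 mm above its underside; when home it coincides with the point socket.
- shutter (a joint): Dust shutter in a slot behind the fascia, in m: 0 covers the socket, 0.038 is fully open. It slides along the dock's +y (to the left), takes about 2 N and stays where it is left. While it is shut the plug cannot enter.
- shutter_tab (a point): Top of the shutter's ribbed aluminium tab: 8 mm wide (y), 6 mm deep (x), standing 18 mm out of the top of the housing, its top 70 mm above the bench, 6 mm behind the fascia. Shut it is at dock y = -50 mm, near the housing's right end; open at y = -12 mm. Its right (-y) side is free to push against.
- keeper (a joint): Sprung keeper, a polished (slick) steel arm 12 mm wide hinged on the housing (pivot at dock x = 15 mm, 56 mm above the bench), in rad: 0 is down, growing as it lifts. Pushing the pack in lifts it by its sloping ramp to about 0.14 rad (a push of 5 to 12 N); it snaps back to 0, into the pack's pocket, when the pack is home.
- keeper_nose (a point): Underside of the keeper's nose: when down, 40.5 mm above the bench at dock x = -22.5, y = 0 mm. The arm and its ramp reach out to x = -47 mm.
- slim_screwdriver: Bystander: slim black-handled screwdriver, 166 x 24 x 26 mm, lying beyond the pack under parts bins that hang over the bench; origin under its middle, y along its length. The bins' undersides are 0.43 m above the bench, from x = 0.57 m on and y = 0.02 to 0.18 m: tall wrists must stay short of them.
- felt_marker: Bystander: felt marker, 132 x 18 x 18 mm, lying just beyond the screwdriver, under the same bins; origin under its middle, y along its length.
- spare_bolt: Bystander: hexagon bolt standing on its head, 17 x 15 x 34 mm, nearer the robot than the charger; origin under its middle.

How it is judged (in metres and radians):
On the way, in this order (a step that is already met when the one before it is completed fails the run):
1. the dust shutter is slid fully open (value of joint shutter above 0.034 m), for 0.2 s.
2. the pack, on the bed, holds the keeper lifted as it goes in (value of joint keeper above 0.06 rad and contact force between pack and keeper above 0.3 N), for 0.05 s.
At the end, for the whole second after the job is handed in: The shutter is open (over 34 mm), the pack lies at rest in the bay with its front face within 4 mm of the fascia, centred within 3 mm, square within 0.06 rad, its plug in the socket, and the keeper is down in the pack's pocket (under 0.04 rad) (x of pack_front in the frame of dock above -0.004 m and y of pack_front in the frame of dock between -0.003 and 0.003 m and z of pack_front in the frame of dock below 0.0285 m and angle between the x axis of pack and the x axis of dock, either way round below 0.06 rad and value of joint keeper below 0.04 rad and value of joint shutter above 0.034 m and linear speed of pack below 0.01 m/s); the robot touches nothing.
It fails at once if the screwdriver, the marker or the bolt is moved by more than 30 mm (distance of any of slim_screwdriver, felt_marker, spare_bolt from where it was at the start of the episode above 0.03 m).
It also fails if it takes over 54 s, if anything falls off the work surface, if the arm or the gripper's body presses on something with over 40 N, if the wrist force passes 120 N, or if a joint passes its speed limit or range.

## Working session

There is one attempt and no reset: what is moved stays moved. The work goes in short steps, Python scripts to look and compute and a shell command to move; the robot and the scene stay as the last step left them, time stands still between calls to the robot, and variables do not carry over. Pictures are saved under pics/ and viewed, and the job is handed in when it is done.

```bash
ls; mkdir -p pics; python3 - <<'E'
from cell import env, viewer
import cv2
print(env.get_obs())
for n in ["side","top","wrist"]:
    c=viewer.read_camera(n)
    cv2.imwrite(f"pics/{n}0.png",c["frame"][:,:,::-1])
    print(n,{k:v for k,v in c.items() if k!="frame"})
E
```

```text
pics
{'time_s': 0.0, 'qpos': array([71.05239162, 18.43888277, -4.0172372 , 83.17285853,  1.29623488,
       78.53989332, -3.25684884]), 'joint_velocities': array([-0.00738509, -0.02489941,  0.0083391 ,  0.05296056, -0.00625121,
        0.01567858,  0.02954012]), 'effort': array([ 2.78947664e-04, -4.91289496e+01, -4.03695619e-01, -3.12525773e+01,
       -6.38461090e-02,  4.36897378e-02,  1.69724290e-04]), 'tool_pos': array([ 0.21948738, -0.61125612,  0.22148165]), 'tool_rot': array([ 1.79993729e+02,  1.06319733e-01, -7.02376768e+01]), 'force': array([-0.63499461,  0.5776636 ,  0.22954266]), 'wrist_torque': array([-0.00281937,  0.02966362, -0.04784927]), 'grip_width': 0.08681485611052638}
side {'fx': 451.84863902631776, 'fy': 451.84863902631776, 'cx': 319.1320671832556, 'cy': 195.62987108409047, 'view': array([[ 0.62569132, -0.77978373,  0.02115914, -0.3633038 ],
       [-0.39590214, -0.34080619, -0.852709  ,  0.22844864],
       [ 0.67213976,  0.52515567, -0.52195753,  0.68389824],
       [ 0.        ,  0.        ,  0.        ,  1.        ]])}
top {'fx': 426.89208474728576, 'fy': 426.89208474728576, 'cx': 323.2398784603199, 'cy': 208.26387568183083, 'view': array([[-0.01608618, -0.99976342, -0.0146404 , -0.04749753],
       [-0.99522287,  0.01741984, -0.0960624 ,  0.49218934],
       [ 0.0962947 ,  0.01302518, -0.99526764,  1.00313787],
       [ 0.        ,  0.        ,  0.        ,  1.        ]])}
wrist {'fx': 276.57917933789355, 'fy': 276.57917933789355, 'cx': 317.80285160130563, 'cy': 201.71152599114572, 'hand_eye': array([[ 9.99999929e-01,  1.49576065e-05,  3.77077049e-04,
        -1.11351700e-03],
       [-1.06914110e-04,  9.69503790e-01,  2.45076295e-01,
        -6.72532449e-02],
       [-3.61911873e-04, -2.45076318e-01,  9.69503722e-01,
        -1.61475761e-01],
       [ 0.00000000e+00,  0.00000000e+00,  0.00000000e+00,
         1.00000000e+00]])}
```

View pics/side0.png

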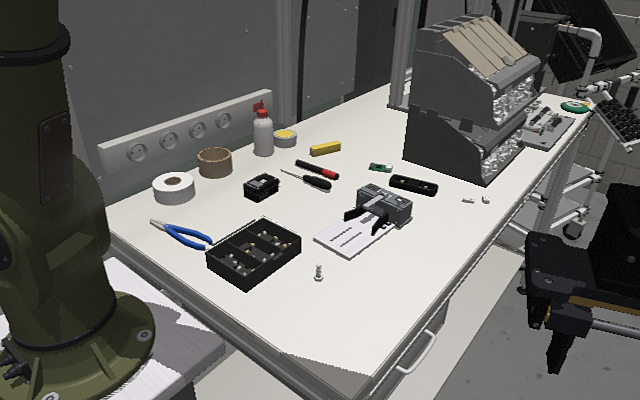

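View pics/top0.png

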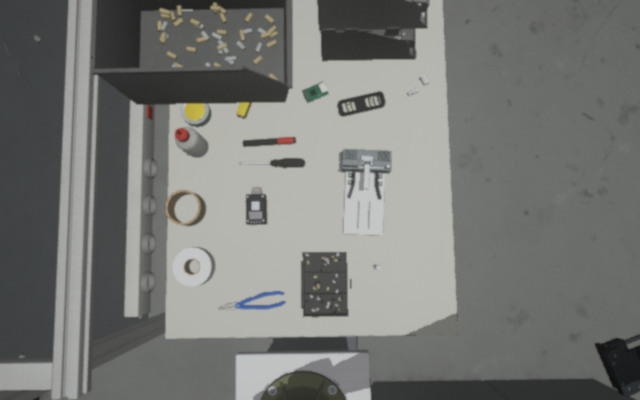

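View pics/wrist0.png

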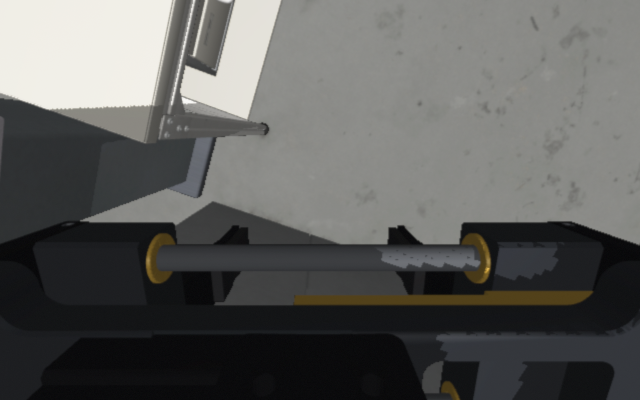

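The top view shows the charger's fascia near (366,170), the bed running down to (363,235), the pack at (257,207) with its plug up (+x), and the bolt at (376,267). I'll enlarge the relevant areas.

```bash
python3 - <<'E'
import cv2
t=cv2.imread("pics/top0.png"); s=cv2.imread("pics/side0.png")
a=cv2.resize(t[140:245,325:405],None,fx=5.5,fy=5.5,interpolation=cv2.INTER_CUBIC)
cv2.imwrite("pics/top_dock.png",a)
cv2.imwrite("pics/top_pack.png",cv2.resize(t[175:235,230:310],None,fx=8,fy=8,interpolation=cv2.INTER_CUBIC))
cv2.imwrite("pics/side_dock.png",cv2.resize(s[170:265,300:420],None,fx=6,fy=6,interpolation=cv2.INTER_CUBIC))
cv2.imwrite("pics/side_pack.png",cv2.resize(s[165:210,235:345],None,fx=7,fy=7,interpolation=cv2.INTER_CUBIC))
E
```

```text
(no output)
```

View pics/top_dock.png

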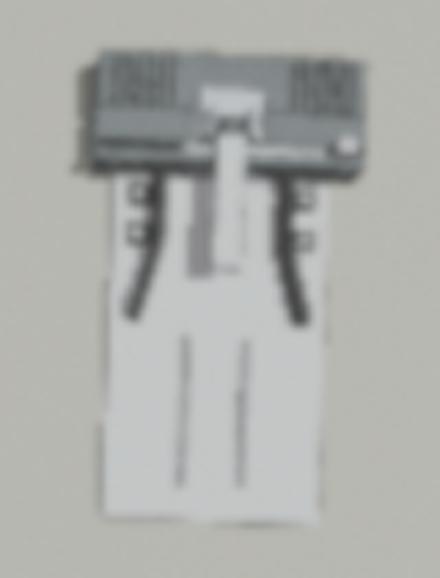

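View pics/top_pack.png

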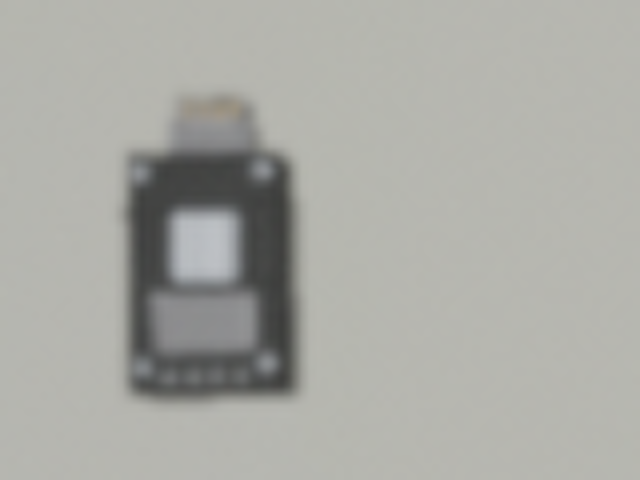

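View pics/side_dock.png

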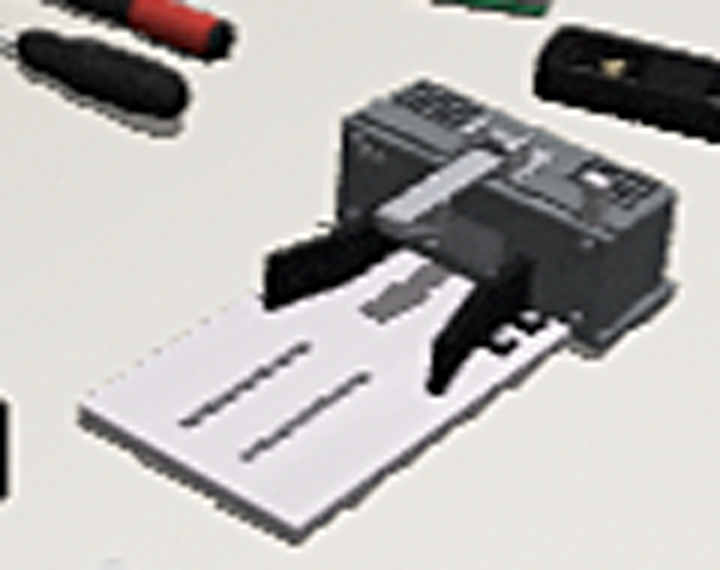

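View pics/side_pack.png

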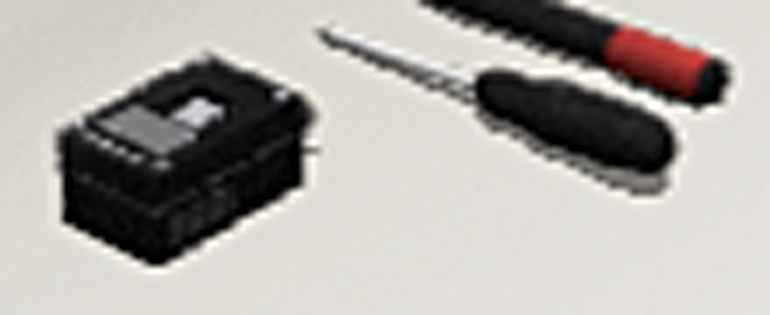

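```bash
cat > h.py <<'E'
from cell import env, viewer
import numpy as np, cv2
from scipy.spatial.transform import Rotation as R
def pose():
    o=env.get_obs(); T=np.eye(4); T[:3,:3]=R.from_euler('xyz',o['tool_rot'],degrees=True).as_matrix(); T[:3,3]=o['tool_pos']; return T
def shot(name,fn):
    T=pose(); c=viewer.read_camera(name)
    cv2.imwrite(fn,c["frame"][:,:,::-1])
    W=T@c["hand_eye"] if name=="wrist" else np.linalg.inv(c["view"])
    K=np.array([c["fx"],c["fy"],c["cx"],c["cy"]]); np.savez(fn[:-4]+".npz",W=W,K=K,T=T)
    return c["frame"]
def ray(fn,u,v,z):
    d=np.load(fn[:-4]+".npz"); W,K=d["W"],d["K"]
    r=W[:3,:3]@np.array([(u-K[2])/K[0],(v-K[3])/K[1],1]); o=W[:3,3]
    return o+r*(z-o[2])/r[2]
def proj(fn,p):
    d=np.load(fn[:-4]+".npz"); W,K=d["W"],d["K"]
    q=np.linalg.inv(W)@np.append(p,1); return K[0]*q[0]/q[2]+K[2],K[1]*q[1]/q[2]+K[3]
E
python3 - <<'E'
from h import *
np.set_printoptions(precision=4,suppress=True)
shot("top","pics/t1.png");shot("side","pics/s1.png")
f=lambda n,fn,o,s,u,v,z:print(n,ray(fn,o[0]+(u+.5)/s-.5,o[1]+(v+.5)/s-.5,z))
for n,u,v,z in [("bedNL",103,515,.01),("bedNR",318,522,.01),("cheekL",130,315,.032),("cheekR",302,320,.032),("tab",347,145,.07),("keeperfar",234,130,.056),("keepertip",229,270,.045),("houseFL",92,165,.052),("houseFR",357,172,.052),("houseBL",98,52,.052),("houseBR",365,62,.052)]:
    f("top "+n,"pics/t1.png",(325,140),5.5,u,v,z)
for n,u,v,z in [("s tl",140,173,.036),("s tr",262,168,.036),("s bl",143,368,.036),("s br",267,362,.036)]:
    f("pack "+n,"pics/t1.png",(230,175),8,u,v,z)
for n,u,v,z in [("bedNL",80,408,.01),("bedNR",297,530,.01),("tab",600,178,.07),("houseFR",612,235,.052),("houseBR",676,192,.052),("houseFL",345,122,.052),("houseBL",422,82,.052)]:
    f("side "+n,"pics/s1.png",(300,170),6,u,v,z)
for n,u,v,z in [("near top",155,180,.036),("left top",62,140,.036),("far top",207,57,.036),("right top",310,110,.036),("bottom near",155,262,0)]:
    f("side pack "+n,"pics/s1.png",(235,165),7,u,v,z)
print(ray("pics/t1.png",376,267,.03))
E
```

```text
top bedNL [ 0.4311 -0.1032  0.01  ]
top bedNR [ 0.4264 -0.1975  0.01  ]
top cheekL [ 0.5168 -0.116   0.032 ]
top cheekR [ 0.5133 -0.1905  0.032 ]
top tab [ 0.5825 -0.2069  0.07  ]
top keeperfar [ 0.5926 -0.161   0.056 ]
top keepertip [ 0.5339 -0.1583  0.045 ]
top houseFL [ 0.5793 -0.1002  0.052 ]
top houseFR [ 0.5742 -0.2134  0.052 ]
top houseBL [ 0.6286 -0.1038  0.052 ]
top houseBR [ 0.622  -0.2183  0.052 ]
pack s tl [0.5222 0.1255 0.036 ]
pack s tr [0.5231 0.089  0.036 ]
pack s bl [0.4639 0.1245 0.036 ]
pack s br [0.4651 0.0876 0.036 ]
side bedNL [ 0.4307 -0.1039  0.01  ]
side bedNR [ 0.4256 -0.1974  0.01  ]
side tab [ 0.5856 -0.207   0.07  ]
side houseFR [ 0.5824 -0.2159  0.052 ]
side houseBR [ 0.6218 -0.2192  0.052 ]
side houseFL [ 0.585  -0.1024  0.052 ]
side houseBL [ 0.6285 -0.1076  0.052 ]
side pack near top [0.4584 0.083  0.036 ]
side pack left top [0.4566 0.1243 0.036 ]
side pack far top [0.5281 0.1286 0.036 ]
side pack right top [0.5243 0.0766 0.036 ]
side pack bottom near [0.4626 0.0899 0.    ]
[ 0.3497 -0.1778  0.03  ]
```

```bash
python3 -m pendant '[[-0.1,-0.1,0,0,0,0.03],[-0.22,-0.22,0,0,0,0.06],[-0.35,-0.35,0,0,0,0.09],[-0.5,-0.5,0,0,0,0.13],[-0.65,-0.65,0,0,0,0.17],[-0.8,-0.8,0,0,0,0.21],[-0.9,-0.9,0,0,0,0.235],[-1,-1,0,0,0,0.253]]' 0 10
python3 -m pendant '[[-0.12,-0.12,0,0,0,0],[-0.25,-0.25,0,0,0,0],[-0.38,-0.38,0,0,0,0],[-0.5,-0.5,0,0,0,0],[-0.62,-0.62,0,0,0,0],[-0.74,-0.74,0,0,0,0],[-0.86,-0.86,0,0,0,0],[-0.95,-1,0,0,0,0]]'
python3 -m pendant '[[-0.12,-0.12,0,0,0,0],[-0.25,-0.25,0,0,0,0],[-0.38,-0.38,0,0,0,0],[-0.5,-0.5,0,0,0,0],[-0.62,-0.62,0,0,0,0],[-0.7,-0.74,0,0,0,0],[-0.8,-0.86,0,0,0,0],[-0.8,-0.9,0,0,0,0]]'
python3 - <<'E'
from h import *
shot("wrist","pics/w1.png"); print(env.get_obs()['tool_pos'],env.get_obs()['tool_rot'])
E
```

```text
time_s: 1.25
tool_pos: [0.2802, -0.4833, 0.2226]
tool_rot: [180.0, -0.0, -93.1]
force: [-0.1, -0.6, -0.9]
grip_width: 0.0151
time_s: 2.25
tool_pos: [0.3857, -0.3935, 0.2226]
tool_rot: [-180.0, -0.0, -93.0]
force: [0.1, 0.5, -0.9]
grip_width: 0.0001
time_s: 3.25
tool_pos: [0.4801, -0.3179, 0.2225]
tool_rot: [-180.0, 0.0, -92.9]
force: [-0.5, -0.3, -0.7]
grip_width: 0.0006
[ 0.47999266 -0.31866282  0.22243936] [-1.79983324e+02  7.22454550e-04 -9.29378387e+01]
```

View pics/w1.png

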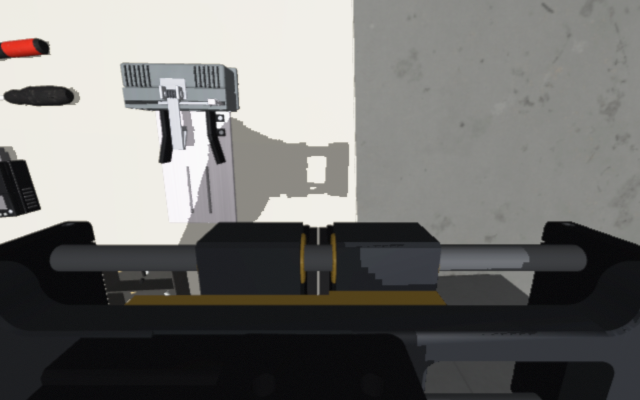

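```bash
python3 - <<'E'
import cv2
t=cv2.imread("pics/w1.png")
cv2.imwrite("pics/w1c.png",cv2.resize(t[55:225,110:250],None,fx=3.5,fy=3.5,interpolation=cv2.INTER_CUBIC))
E
```

```text
(no output)
```

View pics/w1c.png

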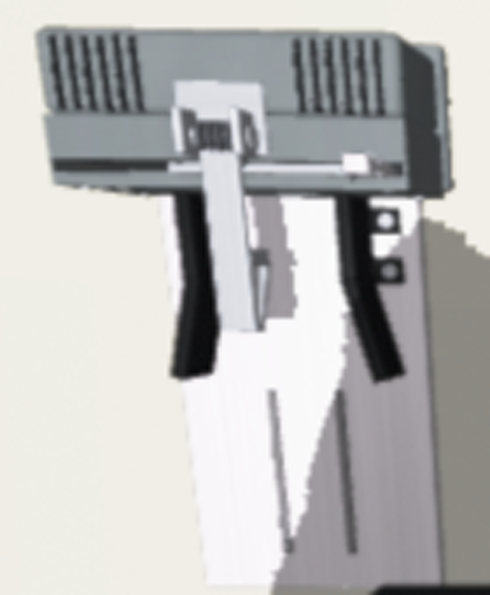

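```bash
python3 - <<'E'
from h import *
np.set_printoptions(precision=4,suppress=True)
D=np.array([.579,-.158,0]); Rz=R.from_euler('z',-3,degrees=True).as_matrix()
for n,u,v,z in [("tab",355,160,.07),("houseTopFL",55,184,.052),("houseTopFR",403,192,.052),("houseTopBL",38,28,.052),("cheekLtip",192,372,.032),("cheekRtip",390,375,.032),("bedNL",208,585,.01),("bedNR",442,588,.01),("keepertip",242,325,.045)]:
    p=ray("pics/w1.png",110+(u+.5)/3.5-.5,55+(v+.5)/3.5-.5,z); print(n,p,"dock",Rz.T@(p-D))
E
```

```text
tab [ 0.5853 -0.2075  0.07  ] dock [ 0.0089 -0.0491  0.07  ]
houseTopFL [ 0.5852 -0.1024  0.052 ] dock [0.0032 0.0559 0.052 ]
houseTopFR [ 0.577  -0.2152  0.052 ] dock [ 0.001  -0.0573  0.052 ]
houseTopBL [ 0.6315 -0.1073  0.052 ] dock [0.0497 0.0534 0.052 ]
cheekLtip [ 0.5211 -0.1245  0.032 ] dock [-0.0596  0.0304  0.032 ]
cheekRtip [ 0.5164 -0.1959  0.032 ] dock [-0.0606 -0.0411  0.032 ]
bedNL [ 0.4338 -0.1028  0.01  ] dock [-0.1478  0.0475  0.01  ]
bedNR [ 0.4278 -0.1975  0.01  ] dock [-0.1489 -0.0474  0.01  ]
keepertip [ 0.5371 -0.1519  0.045 ] dock [-0.0422  0.0039  0.045 ]
```

```bash
python3 -m pendant '[[-0.1,-0.12,0.1,0,0,0],[-0.22,-0.26,0.22,0,0,0],[-0.36,-0.42,0.38,0,0,0],[-0.5,-0.58,0.55,0,0,0],[-0.64,-0.74,0.72,0,0,0.005],[-0.74,-0.86,0.88,0,0,0.005],[-0.79,-0.92,1,0,0,0.005],[-0.79,-0.92,1,0,0,0.005]]' 0 10
python3 -m pendant '[[0,0,0.1,0,0,0],[0,0,0.2,0,0,0],[0,0,0.32,0,0,0],[0,0,0.44,0,0,0],[0,0,0.54,0,0,0],[0,0,0.62,0,0,0],[0,0,0.64,0,0,0],[0,0,0.64,0,0,0]]'
python3 - <<'E'
from h import *
shot("wrist","pics/w2.png"); shot("side","pics/s2.png");shot("top","pics/t2.png"); print(env.get_obs()['tool_pos'],env.get_obs()['tool_rot'],env.get_obs()['force'])
s=cv2.imread("pics/s2.png"); cv2.imwrite("pics/s2c.png",cv2.resize(s[130:265,300:440],None,fx=4,fy=4,interpolation=cv2.INTER_CUBIC))
E
```

```text
time_s: 4.3
tool_pos: [0.5745, -0.2444, 0.1211]
tool_rot: [179.9, 0.1, -93.4]
force: [-0.8, -0.4, -0.0]
grip_width: 0.0004
time_s: 5.3
tool_pos: [0.5751, -0.245, 0.0586]
tool_rot: [-180.0, -0.0, -93.5]
force: [-0.8, -0.1, 1.0]
grip_width: 0.0005
[ 0.57529517 -0.24516043  0.05902859] [-1.79956007e+02 -2.38894637e-02 -9.34618955e+01] [0.36040839 0.3816411  0.46898573]
```

View pics/w2.png

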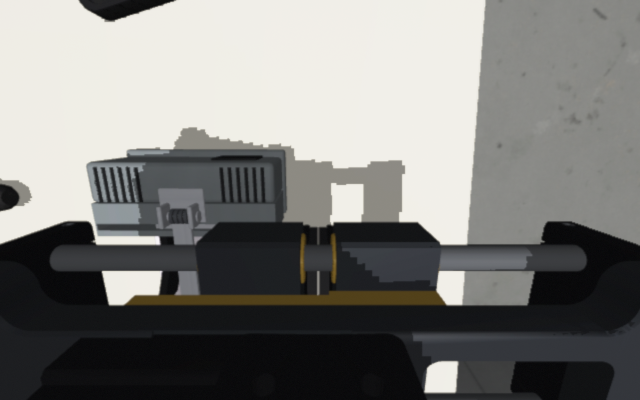

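View pics/s2c.png

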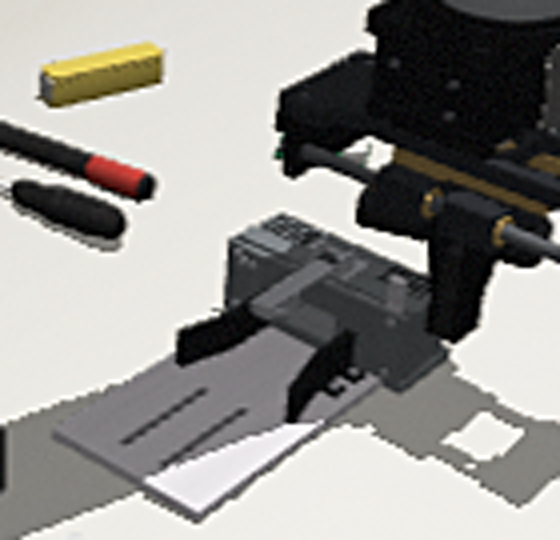

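```bash
python3 -m pendant '[[-0.06,0,0,0,0,0],[-0.13,0,0,0,0,0],[-0.2,0,0,0,0,0],[-0.27,0,0,0,0,0],[-0.34,0,0,0,0,0],[-0.41,0,0,0,0,0],[-0.47,0,0,0,0,0],[-0.5,0,0,0,0,0]]'
python3 - <<'E'
from h import *
shot("wrist","pics/w3.png"); shot("side","pics/s3.png"); print(env.get_obs()['tool_pos'],env.get_obs()['force'])
s=cv2.imread("pics/s3.png"); cv2.imwrite("pics/s3c.png",cv2.resize(s[130:265,300:440],None,fx=4,fy=4,interpolation=cv2.INTER_CUBIC))
E
```

```text
time_s: 6.45
tool_pos: [0.5781, -0.1947, 0.0586]
tool_rot: [-180.0, -0.0, -93.4]
force: [0.1, -1.3, 0.7]
grip_width: 0.0006
[ 0.57804558 -0.19435042  0.05854539] [ 1.29181193 -0.31389578 -0.03719869]
```

View pics/s3c.png

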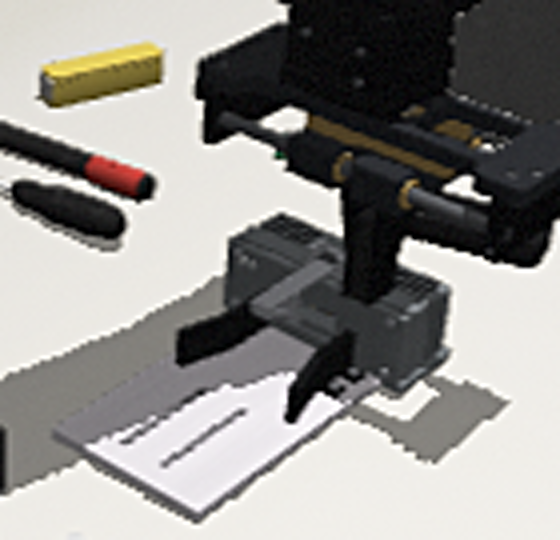

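```bash
python3 -m pendant '[[-0.01,0,0,0,0,0],[-0.02,0,0,0,0,0],[-0.03,0,0,0,0,0],[-0.04,0,0,0,0,0],[-0.05,0,0,0,0,0],[-0.055,0,0,0,0,0],[-0.06,0,0,0,0,0],[-0.06,0,0,0,0,0]]'
python3 - <<'E'
from h import *
shot("wrist","pics/w4.png"); shot("top","pics/t4.png"); print(env.get_obs()['tool_pos'],env.get_obs()['force'])
s=cv2.imread("pics/t4.png"); cv2.imwrite("pics/t4c.png",cv2.resize(s[130:245,310:420],None,fx=4,fy=4,interpolation=cv2.INTER_CUBIC))
E
```

```text
time_s: 7.55
tool_pos: [0.5783, -0.189, 0.0585]
tool_rot: [180.0, 0.0, -93.5]
force: [-0.7, -2.1, 0.7]
grip_width: 0.0006
[ 0.57830868 -0.18903591  0.058518  ] [ 0.41505991 -1.04509444  1.28788624]
```

View pics/w4.png

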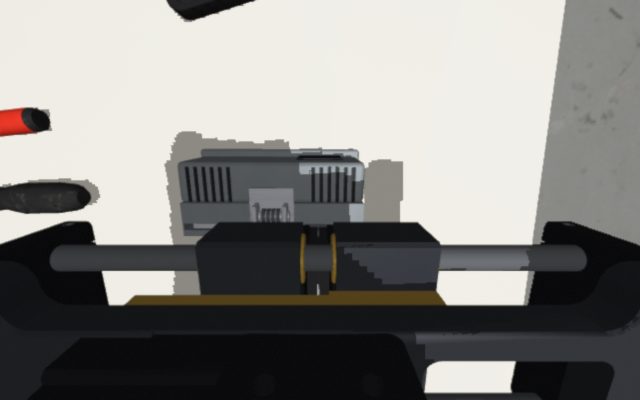

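```bash
python3 -m pendant '[[-0.01,0,0,0,0,0],[-0.02,0,0,0,0,0],[-0.03,0,0,0,0,0],[-0.03,0,0,0,0,0],[-0.04,0,0,0,0,0],[-0.04,0,0,0,0,0],[-0.05,0,0,0,0,0],[-0.05,0,0,0,0,0]]'
```

```text
time_s: 8.65
tool_pos: [0.5786, -0.1848, 0.0586]
tool_rot: [-180.0, -0.0, -93.5]
force: [-0.5, -2.3, -0.2]
grip_width: 0.0005
```

```bash
python3 - <<'E'
from h import *
shot("side","pics/s5.png")
s=cv2.imread("pics/s5.png"); cv2.imwrite("pics/s5c.png",cv2.resize(s[170:240,340:425],None,fx=8,fy=8,interpolation=cv2.INTER_CUBIC))
E
```

```text
(no output)
```

View pics/s5c.png

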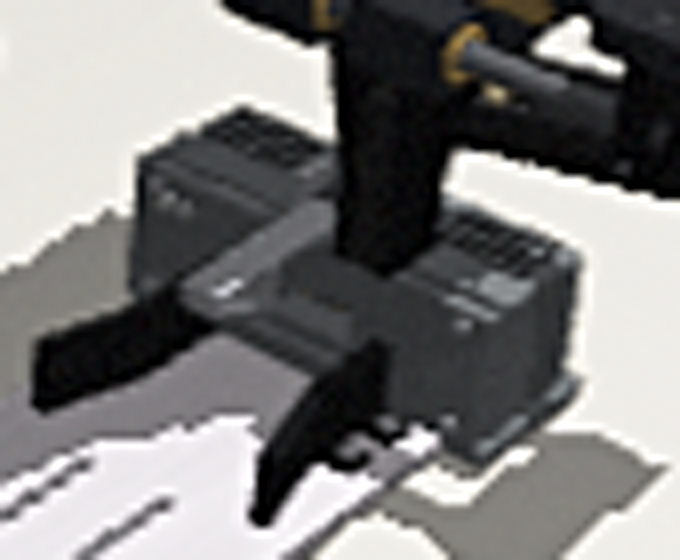

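```bash
python3 -m pendant '[[-0.01,0,0,0,0,0],[-0.01,0,0,0,0,0],[-0.02,0,0,0,0,0],[-0.02,0,0,0,0,0],[-0.03,0,0,0,0,0],[-0.03,0,0,0,0,0],[-0.04,0,0,0,0,0],[-0.04,0,0,0,0,0]]'
```

```text
time_s: 9.7
tool_pos: [0.5785, -0.1845, 0.0588]
tool_rot: [-180.0, -0.3, -93.6]
force: [-0.7, -9.7, -0.1]
grip_width: 0.0007
```

Force rises to 10 N with no more movement, so the shutter is at its stop. Backing off and lifting to look.

```bash
python3 -m pendant '[[0.1,0,0,0,0,0],[0.2,0,-0.05,0,0,0],[0.25,0,-0.2,0,0,0],[0.25,0,-0.35,0,0,0],[0.25,0.1,-0.5,0,0,0],[0.25,0.3,-0.7,0,0,0],[0.25,0.5,-0.9,0,0,0],[0.25,0.7,-1,0,0,0]]'
python3 - <<'E'
from h import *
shot("wrist","pics/w6.png"); print(env.get_obs()['tool_pos'],env.get_obs()['force'])
s=cv2.imread("pics/w6.png"); cv2.imwrite("pics/w6c.png",cv2.resize(s[60:240,150:390],None,fx=3,fy=3,interpolation=cv2.INTER_CUBIC))
E
```

```text
time_s: 10.7
tool_pos: [0.5071, -0.2004, 0.1608]
tool_rot: [-179.9, -0.1, -93.4]
force: [-0.4, -0.5, 1.1]
grip_width: 0.0006
[ 0.50517106 -0.20080413  0.16165317] [-2.34445742 -0.33973887  0.94076563]
```

View pics/w6c.png

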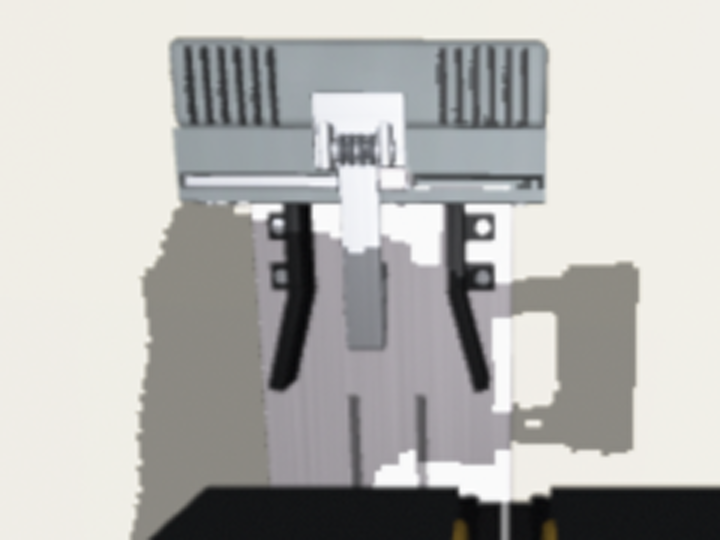

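```bash
python3 - <<'E'
from h import *
np.set_printoptions(precision=4,suppress=True)
shot("wrist","pics/w7.png"); print(env.get_obs()['tool_pos'],env.get_obs()['joint_velocities'])
s=cv2.imread("pics/w7.png"); cv2.imwrite("pics/w7c.png",cv2.resize(s[60:240,150:390],None,fx=3,fy=3,interpolation=cv2.INTER_CUBIC))
E
```

```text
[ 0.5065 -0.201   0.1608] [-0.6787  2.8256 -0.3123 -1.0492  0.5636 -2.1606 -0.9423]
```

View pics/w7c.png

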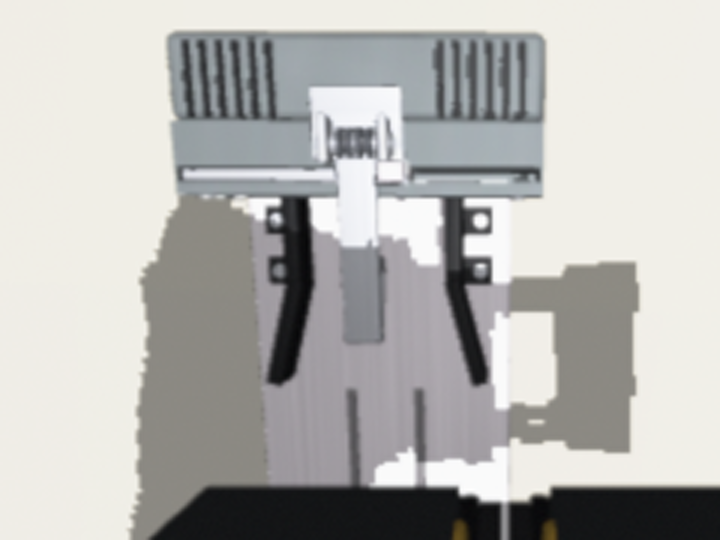

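```bash
python3 - <<'E'
from h import *
np.set_printoptions(precision=4,suppress=True)
D=np.array([.5805,-.159,0]); Rz=R.from_euler('z',-3.4,degrees=True).as_matrix()
for n,u,v,z in [("tab",390,169,.07),("houseTopFL",180,195,.052),("houseTopFR",543,195,.052),("houseTopBL",167,33,.052),("houseTopBR",545,38,.052),("cheekLtip",280,381,.032),("cheekRtip",481,381,.032),("keepertipL",343,343,.045),("keepertipR",383,342,.045),("bedR1",510,205,.01),("bedR2",510,460,.01),("bedL1",252,225,.01),("bedL2",270,480,.01)]:
    p=ray("pics/w7.png",150+(u+.5)/3-.5,60+(v+.5)/3-.5,z); print(n,p,"dock",Rz.T@(p-D))
E
```

```text
tab [ 0.5874 -0.1713  0.07  ] dock [ 0.0076 -0.0119  0.07  ]
houseTopFL [ 0.5847 -0.1024  0.052 ] dock [0.0008 0.0568 0.052 ]
houseTopFR [ 0.5778 -0.2164  0.052 ] dock [ 0.0007 -0.0575  0.052 ]
houseTopBL [ 0.6315 -0.1058  0.052 ] dock [0.0478 0.0561 0.052 ]
houseTopBR [ 0.6233 -0.2193  0.052 ] dock [ 0.0463 -0.0576  0.052 ]
cheekLtip [ 0.52   -0.1206  0.032 ] dock [-0.0627  0.0348  0.032 ]
cheekRtip [ 0.5156 -0.1922  0.032 ] dock [-0.0628 -0.0369  0.032 ]
keepertipL [ 0.534  -0.1471  0.045 ] dock [-0.0471  0.0091  0.045 ]
keepertipR [ 0.5335 -0.1606  0.045 ] dock [-0.0468 -0.0044  0.045 ]
bedR1 [ 0.5759 -0.2063  0.01  ] dock [-0.0018 -0.0475  0.01  ]
bedR2 [ 0.4792 -0.2006  0.01  ] dock [-0.0987 -0.0475  0.01  ]
bedL1 [ 0.5746 -0.1115  0.01  ] dock [-0.0087  0.0471  0.01  ]
bedL2 [ 0.4768 -0.1054  0.01  ] dock [-0.1067  0.0474  0.01  ]
```

```bash
python3 -m pendant '[[-0.12,0.1,-0.1,0,0,0],[-0.26,0.2,-0.2,0,0,0],[-0.4,0.3,-0.3,0,0,-0.01],[-0.54,0.35,-0.4,0,0,-0.02],[-0.68,0.4,-0.5,0,0,-0.03],[-0.8,0.45,-0.5,0,0,-0.04],[-0.92,0.45,-0.5,0,0,-0.049],[-1,0.45,-0.5,0,0,-0.049]]' 80 20
python3 -m pendant '[[-0.15,0.03,0,0,0,0],[-0.3,0.06,0,0,0,0],[-0.45,0.1,0,0,0,0],[-0.6,0.1,0,0,0,0],[-0.75,0.1,0,0,0,0],[-0.88,0.1,0,0,0,0],[-1,0.1,0,0,0,0],[-1,0.1,0,0,0,0]]'
python3 -m pendant '[[-0.15,0,0,0,0,0],[-0.3,0,0,0,0,0],[-0.45,0,0,0,0,0],[-0.6,0,0,0,0,0],[-0.7,0,0,0,0,0],[-0.8,0,0,0,0,0],[-0.8,0,0,0,0,0],[-0.8,0,0,0,0,0]]'
python3 - <<'E'
from h import *
shot("wrist","pics/w8.png"); print(env.get_obs()['tool_pos'],env.get_obs()['force'])
E
```

```text
time_s: 11.8
tool_pos: [0.4685, -0.0974, 0.2081]
tool_rot: [180.0, 0.0, -89.0]
force: [0.6, 0.1, 0.4]
grip_width: 0.0725
time_s: 12.8
tool_pos: [0.457, 0.0025, 0.2086]
tool_rot: [-180.0, -0.0, -89.0]
force: [0.5, -1.0, -0.4]
grip_width: 0.08
time_s: 13.8
tool_pos: [0.4557, 0.081, 0.2085]
tool_rot: [180.0, -0.0, -89.1]
force: [-0.9, 0.1, -0.5]
grip_width: 0.0799
[0.45570367 0.0808584  0.20845684] [-0.0642126   0.05928876 -0.79805597]
```

View pics/w8.png

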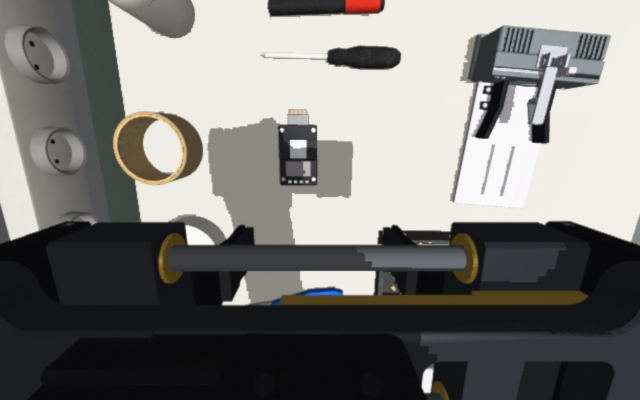

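```bash
python3 - <<'E'
from h import *
s=cv2.imread("pics/w8.png"); cv2.imwrite("pics/w8c.png",cv2.resize(s[100:195,265:335],None,fx=6,fy=6,interpolation=cv2.INTER_CUBIC))
E
```

```text
(no output)
```

View pics/w8c.png

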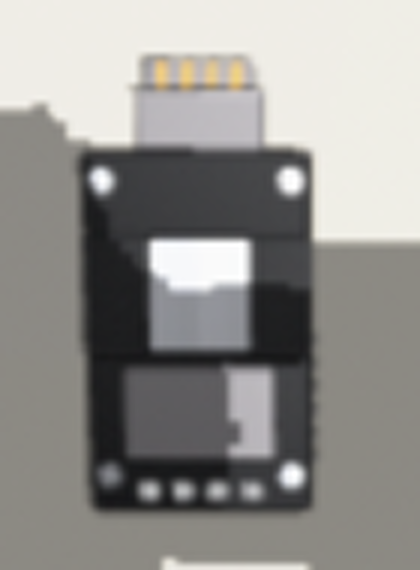

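```bash
python3 - <<'E'
from h import *
np.set_printoptions(precision=4,suppress=True)
P={}
for n,u,v,z in [("tl",102,181,.036),("tr",291,181,.036),("bl",110,475,.036),("br",292,475,.036),("ctl",80,150,.036),("ctr",312,150,.036),("cbl",94,508,.036),("cbr",312,508,.036)]:
    P[n]=ray("pics/w8.png",265+(u+.5)/6-.5,100+(v+.5)/6-.5,z); print(n,P[n])
print(np.mean([P[k] for k in ("tl","tr","bl","br")],0),np.mean([P[k] for k in P if k[0]=='c'],0))
d=P["tl"]+P["tr"]-P["bl"]-P["br"]; print(np.degrees(np.arctan2(d[1],d[0])))
d=P["tr"]-P["tl"]; print(np.degrees(np.arctan2(d[0],-d[1])))
d=P["br"]-P["bl"]; print(np.degrees(np.arctan2(d[0],-d[1])))
E
```

```text
tl [0.5242 0.1255 0.036 ]
tr [0.5248 0.0887 0.036 ]
bl [0.4664 0.1248 0.036 ]
br [0.4669 0.0878 0.036 ]
ctl [0.5299 0.1296 0.036 ]
ctr [0.5307 0.0847 0.036 ]
cbl [0.4595 0.1282 0.036 ]
cbr [0.4602 0.0836 0.036 ]
[0.4956 0.1067 0.036 ] [0.4951 0.1065 0.036 ]
0.782908141746903
0.9163590274981296
0.908227489430077
```

```bash
python3 -m pendant '[[-0.06,-0.08,0.1,0,0,0],[-0.12,-0.16,0.22,0,0,0],[-0.18,-0.24,0.36,0,0,0],[-0.25,-0.34,0.5,0,0,0],[-0.25,-0.34,0.65,0,0,0],[-0.25,-0.34,0.8,0,0,0],[-0.25,-0.34,0.92,0,0,0],[-0.25,-0.34,1,0,0,0]]'
python3 -m pendant '[[0,0,0.12,0,0,0],[0,0,0.26,0,0,0],[0,0,0.4,0,0,0],[0,0,0.54,0,0,0],[0,0,0.68,0,0,0],[0,0,0.8,0,0,0],[0,0,0.9,0,0,0],[0,0,0.95,0,0,0]]'
```

```text
time_s: 14.85
tool_pos: [0.4889, 0.1068, 0.1077]
tool_rot: [180.0, -0.0, -89.1]
force: [0.6, 0.4, -0.3]
grip_width: 0.08
time_s: 15.85
tool_pos: [0.489, 0.107, 0.0128]
tool_rot: [180.0, -0.0, -89.1]
force: [-0.5, 0.2, -0.3]
grip_width: 0.08
```

```bash
python3 -m pendant '[[0,0,0.03,0,0,0],[0,0,0.04,0,0,0],[0,0,0.04,0,0,0],[0,0,0.04,0,0,0],[0,0,0.04,0,0,0],[0,0,0.04,0,0,0],[0,0,0.04,0,0,0],[0,0,0.04,0,0,0]]' 35 30
python3 - <<'E'
from h import *
o=env.get_obs();print(o['tool_pos'],o['force'],o['grip_width'])
E
```

```text
time_s: 16.85
tool_pos: [0.4895, 0.1067, 0.0098]
tool_rot: [-180.0, -0.0, -89.1]
force: [-0.8, -1.8, 3.8]
grip_width: 0.0459
[0.4895019  0.10673537 0.00978789] [-0.84776148 -1.79867798  3.83761001] 0.045946811549633364
```

```bash
python3 -m pendant '[[0,0,-0.08,0,0,0],[0,0,-0.2,0,0,0],[0.04,0,-0.34,0,0,0],[0.12,0.03,-0.48,0,0,0],[0.24,0.08,-0.6,0,0,0.01],[0.38,0.14,-0.7,0,0,0.02],[0.52,0.2,-0.75,0,0,0.03],[0.65,0.25,-0.75,0,0,0.048]]'
python3 -m pendant '[[0.14,0,0,0,0,0],[0.28,0,0,0,0,0],[0.42,0,0,0,0,0],[0.56,0,0,0,0,0],[0.7,0,0,0,0,0],[0.84,0,0,0,0,0],[0.96,0,0,0,0,0],[1,0,0,0,0,0]]'
python3 - <<'E'
from h import *
o=env.get_obs();print(o['tool_pos'],o['tool_rot'],o['force'],o['grip_width'])
T=pose(); d=np.array([.468,-.1526,0])-T[:3,3]; print(T[:3,:3].T@d)
E
```

```text
time_s: 17.85
tool_pos: [0.465, 0.0402, 0.0848]
tool_rot: [-180.0, -0.0, -93.5]
force: [-0.4, 0.0, -2.4]
grip_width: 0.0455
time_s: 18.85
tool_pos: [0.4594, -0.0592, 0.0845]
tool_rot: [180.0, -0.0, -93.4]
force: [0.5, -0.5, -3.0]
grip_width: 0.0458
[ 0.45935879 -0.05918484  0.08452455] [ 1.79997503e+02 -1.00676123e-02 -9.34416891e+01] [ 0.52459343 -0.50598648 -2.9599397 ] 0.04576720998432925
[ 0.09271307 -0.01423727  0.08454022]
```

```bash
python3 -m pendant '[[0.13,-0.02,0,0,0,0],[0.27,-0.04,0,0,0,0],[0.42,-0.07,0,0,0,0],[0.57,-0.1,0,0,0,0],[0.72,-0.12,0,0,0,0],[0.84,-0.14,0,0,0,0],[0.93,-0.14,0,0,0,0],[0.93,-0.14,0,0,0,0]]'
python3 - <<'E'
from h import *
np.set_printoptions(precision=4,suppress=True)
o=env.get_obs();print(o['tool_pos'],o['tool_rot'])
shot("wrist","pics/w9.png");shot("side","pics/s9.png")
s=cv2.imread("pics/s9.png"); cv2.imwrite("pics/s9c.png",cv2.resize(s[140:265,290:420],None,fx=4.5,fy=4.5,interpolation=cv2.INTER_CUBIC))
s=cv2.imread("pics/w9.png"); cv2.imwrite("pics/w9c.png",cv2.resize(s[50:300,200:440],None,fx=2.4,fy=2.4,interpolation=cv2.INTER_CUBIC))
E
```

```text
time_s: 19.85
tool_pos: [0.4677, -0.1525, 0.0844]
tool_rot: [180.0, 0.0, -93.4]
force: [0.4, -0.1, -2.9]
grip_width: 0.0456
[ 0.4677 -0.1525  0.0844] [179.986    0.0012 -93.4429]
```

View pics/w9c.png

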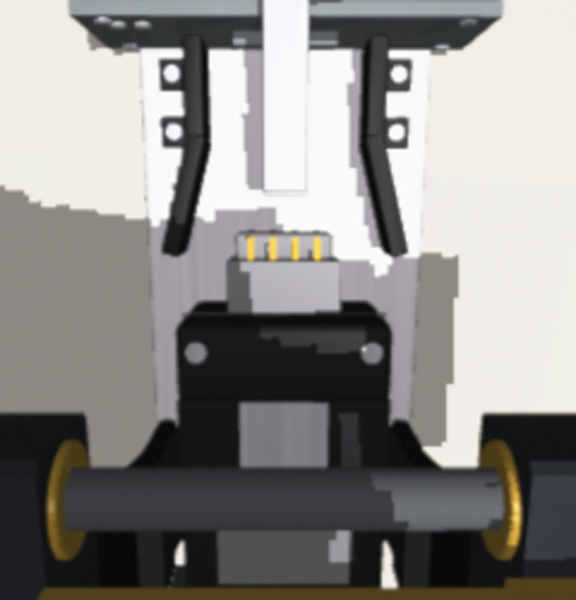

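View pics/s9c.png

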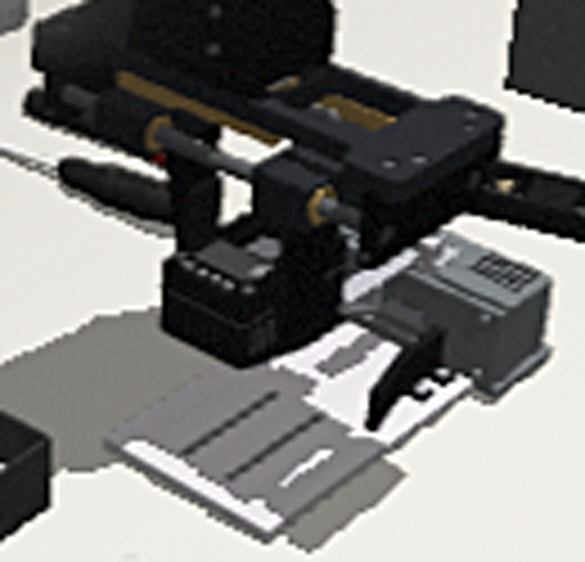

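```bash
python3 - <<'E'
from h import *
np.set_printoptions(precision=4,suppress=True)
D=np.array([.5808,-.1593,0]); Rz=R.from_euler('z',-3.4,degrees=True).as_matrix()
for n,u,v,z in [("sl",196,352,.1106),("sr",372,352,.1106),("plugL",238,262,.0966),("plugR",336,262,.0966),("cheekL",175,252,.032),("cheekR",396,252,.032),("keepL",265,191,.045),("keepR",306,191,.045),("bedL",158,330,.01),("bedR",419,330,.01)]:
    p=ray("pics/w9.png",200+(u+.5)/2.4-.5,50+(v+.5)/2.4-.5,z); print(n,Rz.T@(p-D))
E
python3 -m pendant '[[0,0,0.08,0,0,0],[0,0,0.16,0,0,0],[0,0,0.26,0,0,0],[0,0,0.36,0,0,0],[0,0,0.45,0,0,0],[0,0,0.53,0,0,0],[0,0,0.58,0,0,0],[0,0,0.6,0,0,0]]'
```

```text
sl [-0.0779  0.0196  0.1106]
sr [-0.0779 -0.0173  0.1106]
plugL [-0.0605  0.0114  0.0966]
plugR [-0.0606 -0.0105  0.0966]
cheekL [-0.0635  0.0358  0.032 ]
cheekR [-0.0635 -0.0346  0.032 ]
keepL [-0.0448  0.0066  0.045 ]
keepR [-0.0448 -0.0054  0.045 ]
bedL [-0.0931  0.0466  0.01  ]
bedR [-0.0932 -0.0478  0.01  ]
time_s: 20.95
tool_pos: [0.4679, -0.1519, 0.0242]
tool_rot: [180.0, 0.0, -93.4]
force: [0.4, 1.1, -2.6]
grip_width: 0.0458
```

```bash
python3 -m pendant '[[0,0,0.01,0,0,0],[0,0,0.02,0,0,0],[0,0,0.03,0,0,0],[0,0,0.04,0,0,0],[0,0,0.045,0,0,0],[0,0,0.045,0,0,0],[0,0,0.045,0,0,0],[0,0,0.045,0,0,0]]'
```

```text
time_s: 21.95
tool_pos: [0.468, -0.1519, 0.0201]
tool_rot: [-180.0, -0.0, -93.4]
force: [0.3, -0.7, -4.0]
grip_width: 0.0457
```

```bash
python3 -m pendant '[[0,0,0.01,0,0,0],[0,0,0.01,0,0,0],[0,0,0.01,0,0,0],[0,0,0.015,0,0,0],[0,0,0.015,0,0,0],[0,0,0.015,0,0,0],[0,0,0.015,0,0,0],[0,0,0.015,0,0,0]]'
```

```text
time_s: 22.95
tool_pos: [0.4686, -0.1521, 0.0197]
tool_rot: [-179.9, -0.0, -93.4]
force: [-3.3, 1.0, 10.4]
grip_width: 0.0455
```

```bash
python3 -m pendant '[[0,0,0,0,0,0],[0,0,0,0,0,0],[0,0,0,0,0,0],[0,0,-0.1,0,0,0],[0,0,-0.25,0,0,0],[0,0,-0.4,0,0,0],[0,0,-0.5,0,0,0],[0,0,-0.55,0,0,0]]' 70 20
python3 - <<'E'
from h import *
shot("top","pics/t10.png");shot("wrist","pics/w10.png");shot("side","pics/s10.png")
s=cv2.imread("pics/s10.png"); cv2.imwrite("pics/s10c.png",cv2.resize(s[140:265,290:420],None,fx=4.5,fy=4.5,interpolation=cv2.INTER_CUBIC))
E
```

```text
time_s: 23.95
tool_pos: [0.4684, -0.1521, 0.0746]
tool_rot: [-179.9, -0.0, -93.4]
force: [-1.3, 0.2, -0.2]
grip_width: 0.0701
```

View pics/s10c.png

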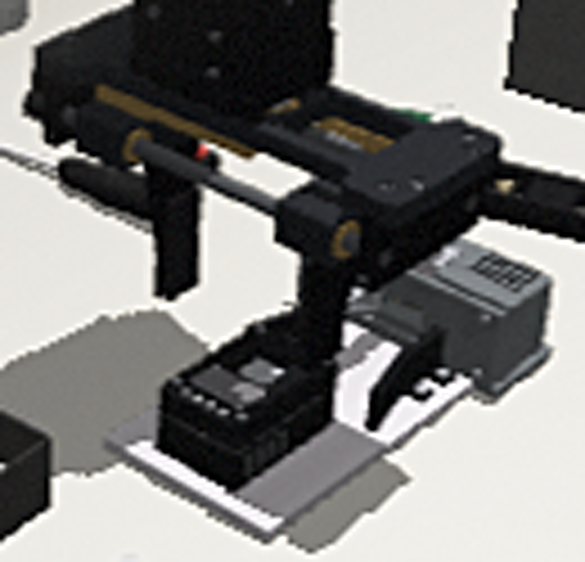

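View pics/w10.png

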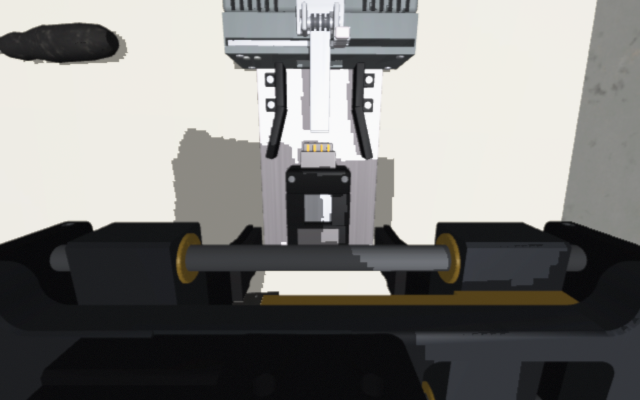

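```bash
python3 -m pendant '[[0,0.06,0,0,0,0],[0,0.14,0,0,0,0],[0,0.22,0,0,0,0],[0,0.3,0,0,0,0],[0,0.38,0,0,0,0],[0,0.45,0,0,0,0],[0,0.49,0,0,0,0],[0,0.49,0,0,0,0]]' 0 20
python3 -m pendant '[[0,0,0.06,0,0,0],[0,0,0.14,0,0,0],[0,0,0.22,0,0,0],[0,0,0.32,0,0,0],[0,0,0.42,0,0,0],[0,0,0.5,0,0,0],[0,0,0.55,0,0,0],[0,0,0.55,0,0,0]]'
python3 - <<'E'
from h import *
shot("side","pics/s11.png"); print(env.get_obs()['tool_pos'],env.get_obs()['force'])
s=cv2.imread("pics/s11.png"); cv2.imwrite("pics/s11c.png",cv2.resize(s[140:265,290:420],None,fx=4.5,fy=4.5,interpolation=cv2.INTER_CUBIC))
E
```

```text
time_s: 25.1
tool_pos: [0.4188, -0.1491, 0.0736]
tool_rot: [-180.0, -0.0, -93.4]
force: [-0.2, 0.1, -0.3]
grip_width: 0.0022
time_s: 26.1
tool_pos: [0.4188, -0.1489, 0.0182]
tool_rot: [180.0, 0.0, -93.4]
force: [-0.1, 0.9, 0.7]
grip_width: 0.0005
[ 0.4190391  -0.14899484  0.0185023 ] [0.30879726 0.22141833 0.63089011]
```

View pics/s11c.png

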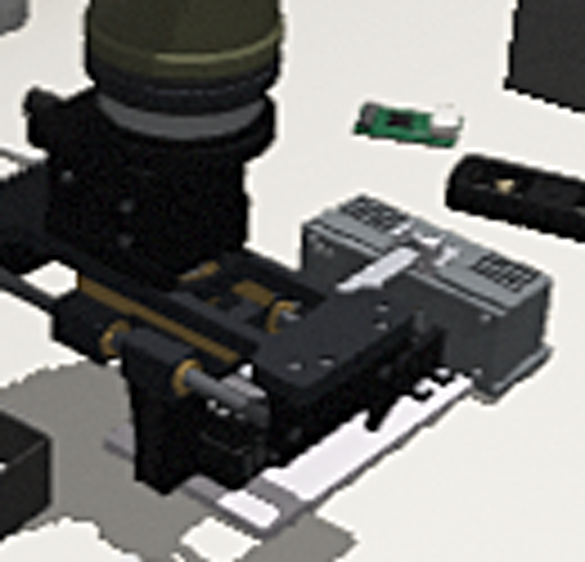

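```bash
python3 -m pendant '[[0,-0.05,0,0,0,0],[0,-0.1,0,0,0,0],[0,-0.16,0,0,0,0],[0,-0.22,0,0,0,0],[0,-0.28,0,0,0,0],[0,-0.34,0,0,0,0],[0,-0.38,0,0,0,0],[0,-0.4,0,0,0,0]]'
python3 - <<'E'
from h import *
shot("wrist","pics/w12.png"); print(env.get_obs()['tool_pos'],env.get_obs()['force'])
E
```

```text
time_s: 27.15
tool_pos: [0.4592, -0.1513, 0.0185]
tool_rot: [180.0, 0.0, -93.4]
force: [-1.6, 0.1, 0.1]
grip_width: 0.0001
[ 0.4593544  -0.15129282  0.01851187] [1.24218985 0.1896135  0.44432424]
```

View pics/w12.png

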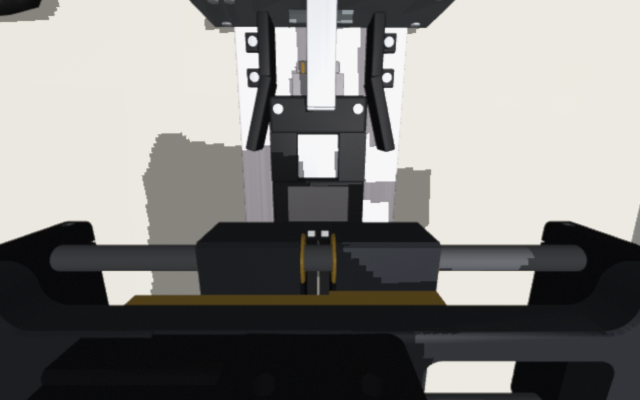

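The pack is square and centred between the cheeks, with its front edge at (320,97) under the keeper tip. Continuing the push.

```bash
python3 -m pendant '[[0,-0.03,0,0,0,0],[0,-0.07,0,0,0,0],[0,-0.11,0,0,0,0],[0,-0.15,0,0,0,0],[0,-0.19,0,0,0,0],[0,-0.23,0,0,0,0],[0,-0.27,0,0,0,0],[0,-0.3,0,0,0,0]]'
python3 - <<'E'
from h import *
shot("wrist","pics/w13.png"); print(env.get_obs()['tool_pos'],env.get_obs()['force'])
E
```

```text
time_s: 28.2
tool_pos: [0.4889, -0.153, 0.0182]
tool_rot: [180.0, 0.0, -93.4]
force: [-3.0, 0.2, -2.2]
grip_width: 0.0007
[ 0.48955703 -0.15300572  0.01840376] [-1.25441676  0.65040562 -1.72767719]
```

View pics/w13.png

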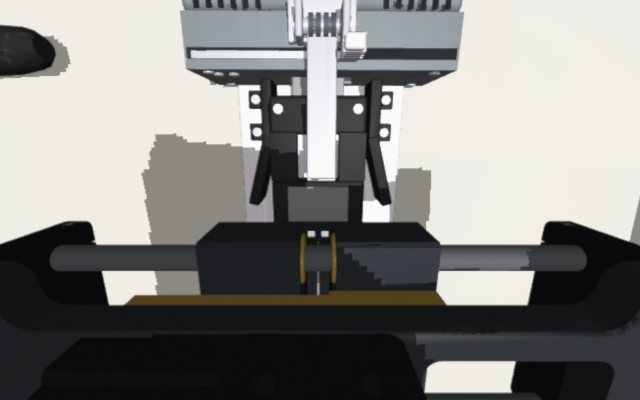

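```bash
python3 -m pendant '[[0,-0.02,0,0,0,0],[0,-0.04,0,0,0,0],[0,-0.06,0,0,0,0],[0,-0.08,0,0,0,0],[0,-0.09,0,0,0,0],[0,-0.1,0,0,0,0],[0,-0.11,0,0,0,0],[0,-0.11,0,0,0,0]]'
python3 - <<'E'
from h import *
shot("wrist","pics/w14.png"); print(env.get_obs()['tool_pos'],env.get_obs()['force'])
E
```

```text
time_s: 29.25
tool_pos: [0.4983, -0.1538, 0.0184]
tool_rot: [179.8, -0.0, -93.4]
force: [-7.4, -0.9, 4.1]
grip_width: 0.0009
[ 0.49831607 -0.15380289  0.01843597] [-6.48816183  0.03866232  5.42587198]
```

View pics/w14.png

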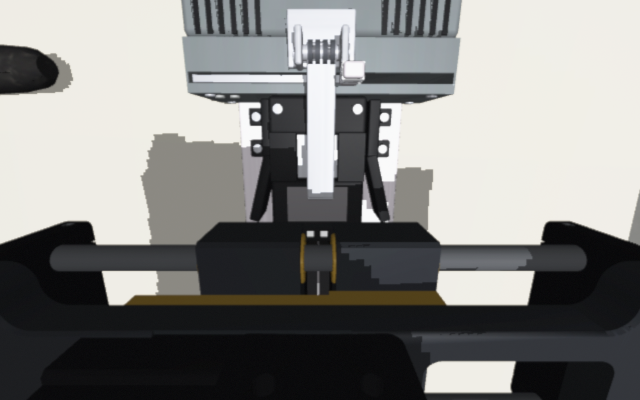

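```bash
python3 -m pendant '[[0,-0.01,0,0,0,0],[0,-0.01,0,0,0,0],[0,-0.02,0,0,0,0],[0,-0.02,0,0,0,0],[0,-0.03,0,0,0,0],[0,-0.03,0,0,0,0],[0,-0.04,0,0,0,0],[0,-0.04,0,0,0,0]]'
```

```text
time_s: 30.3
tool_pos: [0.4982, -0.1538, 0.0178]
tool_rot: [179.3, -0.0, -93.4]
force: [-16.3, 2.1, 11.5]
grip_width: 0.0006
```

```bash
python3 -m pendant '[[0,0.04,0,0,0,0],[0,0.12,0,0,0,0],[0,0.2,0,0,0,0],[0,0.28,-0.08,0,0,0],[0,0.3,-0.3,0,0,0],[0,0.3,-0.5,0,0,0],[0,0.3,-0.7,0,0,0],[0,0.3,-0.75,0,0,0]]'
python3 - <<'E'
from h import *
shot("wrist","pics/w15.png"); shot("side","pics/s15.png"); print(env.get_obs()['tool_pos'],env.get_obs()['tool_rot'],env.get_obs()['force'])
s=cv2.imread("pics/s15.png"); cv2.imwrite("pics/s15c.png",cv2.resize(s[170:260,330:420],None,fx=6.5,fy=6.5,interpolation=cv2.INTER_CUBIC))
s=cv2.imread("pics/w15.png"); cv2.imwrite("pics/w15c.png",cv2.resize(s[0:240,180:480],None,fx=2.5,fy=2.5,interpolation=cv2.INTER_CUBIC))
E
```

```text
time_s: 31.3
tool_pos: [0.475, -0.1526, 0.0954]
tool_rot: [-179.8, -0.1, -93.4]
force: [0.3, 0.2, 0.2]
grip_width: 0.0007
[ 0.47423492 -0.1524183   0.09416347] [-1.79918831e+02 -4.59467992e-02 -9.33785466e+01] [ 0.56280086  0.42989816 -0.18356704]
```

View pics/w15c.png

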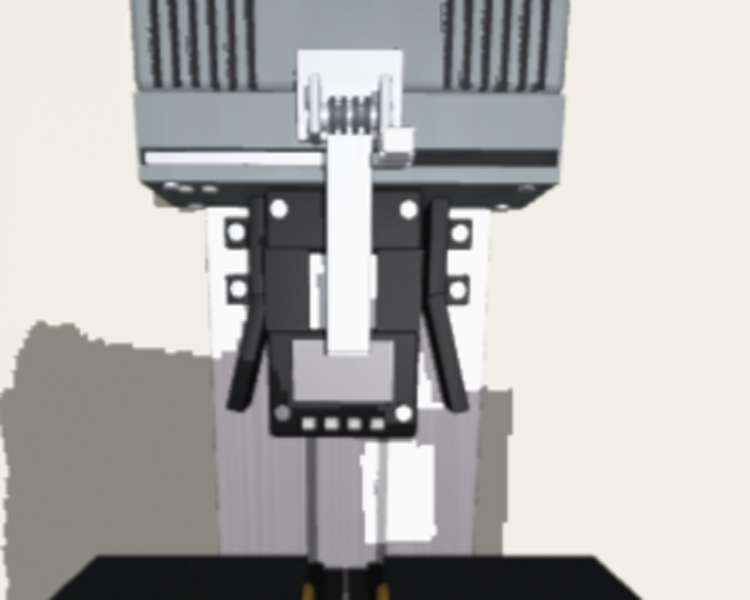

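View pics/s15c.png

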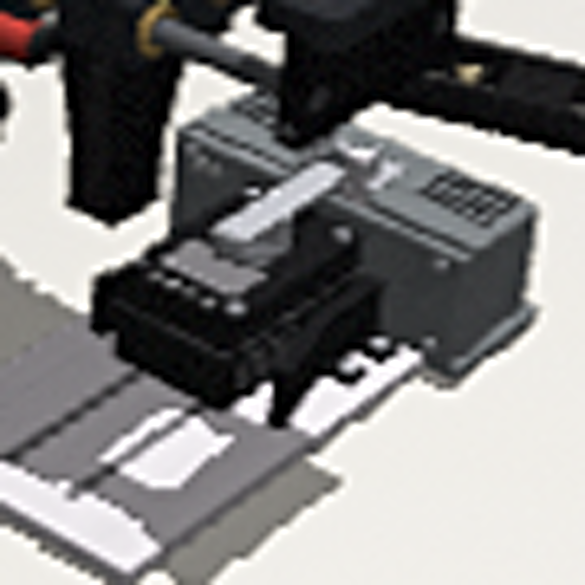

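```bash
python3 - <<'E'
from h import *
np.set_printoptions(precision=4,suppress=True)
D=np.array([.5808,-.1593,0]); Rz=R.from_euler('z',-3.4,degrees=True).as_matrix()
shot("wrist","pics/w16.png"); print(env.get_obs()['tool_pos'])
s=cv2.imread("pics/w16.png"); cv2.imwrite("pics/w16c.png",cv2.resize(s[0:240,180:480],None,fx=2.5,fy=2.5,interpolation=cv2.INTER_CUBIC))
g=cv2.imread("pics/w16.png"); g2=cv2.imread("pics/w15.png"); print(cv2.phaseCorrelate(g2[:200,:,1].astype(np.float32),g[:200,:,1].astype(np.float32)))
for n,u,v,z in [("sfl",279,208,.046),("sfr",409,208,.046),("srl",282,411,.046),("srr",404,412,.046),("rearL",270,436,.046),("rearR",415,436,.046),("cheekL",240,409,.032),("cheekR",457,409,.032),("bedL",212,300,.01),("bedR",486,300,.01),("tab",399,140,.07),("slotFrontL",142,178,.052),("slotFrontR",558,180,.052)]:
    p=ray("pics/w15.png",180+(u+.5)/2.5-.5,(v+.5)/2.5-.5,z); print(n,Rz.T@(p-D))
E
```

```text
[ 0.4737 -0.1523  0.0935]
((0.14614201060743426, -1.3127658670240976), 0.9764722753763199)
sfl [-0.0053  0.0204  0.046 ]
sfr [-0.0053 -0.0165  0.046 ]
srl [-0.0628  0.0208  0.046 ]
srr [-0.0631 -0.0163  0.046 ]
rearL [-0.0705  0.0247  0.046 ]
rearR [-0.0705 -0.0199  0.046 ]
cheekL [-0.0637  0.0357  0.032 ]
cheekR [-0.0637 -0.0347  0.032 ]
bedL [-0.0288  0.0472  0.01  ]
bedR [-0.0288 -0.0468  0.01  ]
tab [ 0.0064 -0.0116  0.07  ]
slotFrontL [0.0013 0.0572 0.052 ]
slotFrontR [ 0.0009 -0.0567  0.052 ]
```

```bash
python3 - <<'E'
from h import *
np.set_printoptions(precision=4,suppress=True)
D=np.array([.5808,-.1593,0]); Rz=R.from_euler('z',-3.4,degrees=True).as_matrix()
def zat(fn,u,v,x):
    a=Rz.T@(ray(fn,u,v,0)-D); b=Rz.T@(ray(fn,u,v,.1)-D)
    t=(x-a[0])/(b[0]-a[0]); return a+t*(b-a)
print("down w9",zat("pics/w9.png",200+286/2.4-.5,50+191.5/2.4-.5,-.047))
print("down w7",zat("pics/w7.png",150+364/3-.5,60+343/3-.5,-.047))
print("down w10",zat("pics/w10.png",319,132,-.047))
print("mid w13 (lifted)",zat("pics/w13.png",321,180,-.047))
print("w14",zat("pics/w14.png",320,197,-.047))
print("now w15",zat("pics/w15.png",180+348/2.5-.5,355.5/2.5-.5,-.047))
E
python3 - <<'E'
import cv2
s=cv2.imread("pics/s1.png")[185:225,350:400]; t=cv2.imread("pics/s15.png")[185:225,350:400]
cv2.imwrite("pics/cmp.png",cv2.resize(cv2.hconcat([s,t]),None,fx=8,fy=8,interpolation=cv2.INTER_CUBIC))
E
```

```text
down w9 [-0.047   0.0015  0.309 ]
down w7 [-0.047   0.0021  0.047 ]
down w10 [-0.047   0.0073  1.2023]
mid w13 (lifted) [-0.047   0.0007  0.0528]
w14 [-0.047   0.0008  0.0468]
now w15 [-0.047   0.0008  0.0186]
```

View pics/cmp.png

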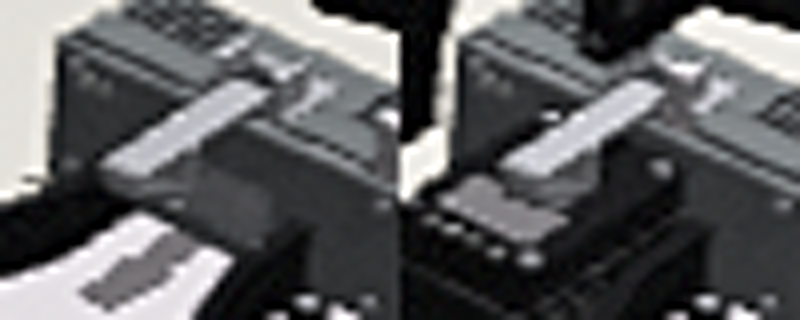

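```bash
python3 -c "
from cell import env
print(env.get_obs()['time_s'],env.get_obs()['force']); print(env.sign_off())"
```

```text
31.45 [-0.46825525 -0.62597956 -0.55331363]
the job is handed in; nothing more can be done
None
```

I put the pack on charge and handed the job in at about 31.5 s; sign-off reports no verdict. I pushed the shutter to its stop, set the pack on the bed at dock x ≈ -107 mm, and pushed it in from behind with the closed fingers. At the end a 16 N push moved it no further. The fingers were well clear of everything at hand-in.

My last checks, in the dock frame:
- **Shutter:** the tab measured y ≈ -11.6 mm against -12 mm for fully open.
- **Pack depth:** its rear edge was at x ≈ -70.5 mm against -72 mm when home. My dock estimate is about 1 mm out in the same direction, so the front face is within about 1 mm of the fascia.
- **Pack alignment:** it was square within about 0.5°. It leans on the left cheek, measuring about 2 mm off centre. The cheeks allow only 1.5 mm and the limit is 3 mm.
- **Keeper:** in the side view it lies exactly where it did when down at the start.

- **Failed check:** a second measure of the keeper's height, from single wrist-camera rays, gave impossible values (up to 1.2 m), so I set it aside.
- **Not measured:** I did not read the keeper's lift as the pack went in. I also did not re-measure the screwdriver, marker and bolt, but the tool never went near them.

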